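# Close up the filter-cube housing

## Task

The filter-cube housing on its riser on the optical table has been left open after a cube change. Close it up with the fingertips, by pushing only: push the carriage with the cube fully home, then swing the lid down until it is fully shut, then push the sliding latch on the lid all the way across so that its bolt runs into the keeper. Do not touch the filter cube and lift nothing; leave the other things on the table where they are.

Things in the scene. Friction and masses are not known exactly. Their poses are not given: they have to be found in the camera images.
- housing: Open-fronted aluminium box on a dark 80 mm riser bolted to the table. Origin: centre of the underside of its base plate (114 x 88 x 10 mm), 80 mm above the table. Box walls: x -37 to 42, y -42 to 42, up to z 72 mm. x points from the open front (the carriage comes out to -x) to the hinged back, z up. A black lens tube, 30 mm across, sticks out of the +y wall to y = 74 at x = 4, z = 40.
- keeper_top (a point): Top of the keeper, a steel staple 24 x 8 mm seen from above, beside the +y wall of the housing at x = -21.5, y = 52, z = 90 mm in its frame; the bolt passes through it along y.
- carriage_face (a point): Centre of the outer side of the carriage's upright front plate, the face to push on along the housing's +x (84 mm wide, 50 tall, 6 thick; this point is at half height, 43 mm above the housing's origin). Out at the start by 25 to 46 mm; home, the plate butts against the walls with this face at x = -44 mm in the housing's frame. About 1 N of friction. The cube stands 25 mm behind the face.
- lid (a joint): Angle of the lid, rad: 0 = fully shut (level), 1.57 = standing upright at the back; it starts between 1.45 and 1.75. A stiff hinge (about 0.14 N m) keeps it at any angle; it does not fall shut.
- lid_hinge (a point): Point on the lid's hinge line, at mid-width (x = 42, z = 72 mm in the housing's frame; the line runs along the housing's y). Fixed to the housing.
- lid_edge (a point): Middle of the lid's free edge, on its outer (upper) side. The lid is a dark plate, 96 mm from hinge to edge, 88 wide, 5 thick, outer side at z = 77 mm of the housing's frame when shut. A lip under its free edge drops 5 mm in front of the carriage's plate and locks it in, so the carriage must be home first. The half towards the housing's -y is plain, the other half carries the latch.
- latch (a joint): Travel of the latch bolt, m: 0 = drawn back on the lid, 0.018 = fully thrown through the keeper. It moves along the housing's +y. Friction about 1.2 N.
- latch_block (a point): Centre of the top of the latch's thumb block (22 mm in x, 14 in y, 13.5 tall), to be pushed along the housing's +y. Rides 20 mm above the lid's outer side: lid shut and bolt back, it is at x -21.5, y 20, z 97 mm in the housing's frame. Bolt and guides below it (18 mm in x, y -2 to 42) end 14 mm below this point.
- filter_cube: Black filter cube, 38 x 30 x 36 mm, with optical windows, standing loose in a shallow seat on the carriage. Origin: centre of its underside, 24 mm above the housing's origin level. Not to be touched.
- objective_can: Round screw-top canister, 36 mm across, 61 mm tall, standing. Origin under its centre.
- hex_key: L-shaped steel hex key, 31 x 83 x 5 mm, lying. Origin under its centre.
- screw_jar: Clear jar of screws with a black cap, 58 mm across, 56 mm tall. Origin under its centre.
- hex_driver: Hex driver with a fat handle, 25 x 182 x 24 mm, lying along its own y. Origin under its centre.
- ptfe_bobbin: Small white bobbin, 30 mm across, 16 mm tall. Origin under its centre.
- clamping_fork: Steel clamping fork, 42 x 70 x 16 mm, lying. Origin under its centre.
- marker: Marker pen, 17 x 135 x 16 mm, lying along its own y. Origin under its centre.

How it is judged:
By the outcome, as a careful person would: the job done as asked, in the order asked, and still so for the second after the job is handed in, with the robot touching nothing.
It also fails if it takes over 51 s, if anything falls off the work surface, if the arm or the gripper's body presses on something with over 40 N, if the wrist force passes 120 N, or if a joint passes its speed limit or range.

## Robot

A 6-joint arm with a two-finger parallel gripper is mounted at the origin on the work surface; the furniture and walls round the work are solid. World frame = base frame: x ahead of the robot, y to its left, z up, the work surface at z = 0. Lengths are in m, angles in degrees, forces in N, time in s.
With the tool pointing down it reaches from about 0.35 to 0.875 m from the base axis. Payload 4.2 kg.
Tool frame: the origin (TCP) lies on the centre line of the jaws, within the pads' length; the fingertips stand 19 mm ahead of it and the grasp point (between the pads) is the TCP; z points along the fingers, y is the line along which they close (so a half turn about z gives the same grasp; the last joint's range is limited). The gripper opens to 87 mm and grips with 3 to 60 N. Pads are 19 mm wide; open, the fingers measure 117 mm over their backs; the gripper's body (75 mm by 190 mm) begins 51 mm behind the grasp point.
Start: joints at [-53.594, 22.042, 0.453, 0, -68.411, -14.817], TCP at [0.23, -0.581, 0.242] pointing down, gripper open.
Joint ranges: [-179.83, 179.83], [-69.29, 118.12], [-61.27, 80.66], [-181.25, 117.63], [-171.15, -9.14], [-177.46, 177.46]. Speed limits (degrees/s): [159.86, 159.86, 180, 180, 180, 180].

## Interface

Orientations are given as a 3x3 rotation matrix whose columns are the frame's x, y, z axes.
In Python, from station import sense, capture, finish_job, search_frame, masks_of gives the robot as it stands.
- The arm moves only by the tool drive_tool, never from a script. Its argument "rows" is a list of rows, each a list of 7 numbers: the opening in per cent of the stroke, from 0 (shut) to 100 (fully open), then the shift along the world's x, y, z in mm, then the turn, a rotation vector about the world's x, y, z in rad. In form: [[fingers, dx, dy, dz, wx, wy, wz], ...]. A call has 1 to 5 rows; each row shifts and turns the commanded pose from where the row before left it; what a row does not reach is not made up. A row lasts 1/12 s, in which the tool goes at most 41.7 mm and 7.16 degrees, less where a joint would pass 70% of its speed; a pose out of reach is approached as far as the arm can. A call is refused whole if a number of a shift passes 41.7 or a number of a turn 0.125, either way. A call with a gripper value outside its range is refused whole. The fingers move at their own pace and stop on an object; the grip force is fixed at half the most. Time passes only in rows, so rows that do not move let the fingers close. It gives the time, the measured TCP pose, the force, the opening and the grip force at its end, in the units of the state.
- sense(): the state, without advancing time (a new reading comes with each control period).
- capture(name): name is "scene" or "top" or "wrist"; returns a dict with "frame" (400x640x3 uint8, red, green, blue), "z_map" (400x640 float32, m along the optical axis (not along the pixel's ray), 0 where there is no reading), "fx", "fy", "cx", "cy" (pixels), "distortion" ([k1, k2, p1, p2, k3] as OpenCV has them; the pictures are not rectified), "R" (3x3) and "t" (3): a world point X has camera coordinates R X + t; the wrist camera has in their place "T_tool_cam" (4x4, takes a point from camera to tool coordinates, whose origin is the TCP and whose axes are the flange's). Camera axes: x right, y down, z forward; pixel columns grow to the right and rows downward; lengths in m; the calibration is good to about 2 mm. A picture is of the moment at which its call begins: read the wrist's pose just before it.
- finish_job(): hands the job in; it is judged then, once.
Trained networks look in a picture, given as the dict that the camera call returned (one of the last four; its "shot" number tells which), for a name from the list of things; names that differ only in an ending like _2 or _b are one class to them, and where a whole thing is asked for, a point or a joint stands for the part that bears it (a point fixed in the world has none). Each returns a list of dicts, best first, with "p" (0 to 1); they miss things now and then, are a little off and sometimes report something else, mostly with a low value. They report only what shows in the picture. A call takes as long as a camera call.
- search_frame(label, picture): "xy" ([column, row] in pixels, amid what is visible of it).
- masks_of(label, picture): "region" (400x640 bool, what is visible of it) and "xy" ([column, row] in pixels, amid what is visible of it).
The state is a dict: "time_s": time; "joints": joint angles; "joint_velocities": joint speeds; "effort": joint torques, N m; "tcp_pos": TCP position; "ee_rot": TCP orientation; "wrist_force": force on the tool from outside, world axes, zero at the start; "moment": the same for the moment, N m; "gripper_width": opening from 0.0 (shut) to 1.0 (fully open); "gripper_force": force on a finger pad.
Only numpy, scipy, OpenCV 4.12 (cv2) and the standard library are available. Lean on these libraries where they do the work, as an engineer would, in place of code of your own. Each camera call takes 0.05 s, during which the arm holds its last target. There are 200 camera calls.

## Working session

There is one attempt and no reset: what is moved stays moved. The work goes in short steps, Python scripts to look and compute and a tool call to move; the robot and the scene stay as the last step left them, time stands still between calls to the robot, and variables do not carry over. Pictures are saved under pics/ and viewed, at most 10 in all, crops included, and the job is handed in when it is done.

Besides the shell and the picture viewer there is one more tool, called after "Emit:" as a command line: name --pt "numbers of a row" for each row, then --argument value for the rest. drive_tool: Moves the arm, as the interface text tells. Its arguments: {"type":"object","properties":{"rows":{"type":"array"}},"required":["rows"]}

```bash
mkdir -p pics; cat > h.py <<'E'
import numpy as np, cv2
from station import *
def pts(p,mask=None):
    z=p["z_map"]; v,u=np.nonzero((z>0) if mask is None else (mask&(z>0)))
    K=np.array([[p["fx"],0,p["cx"]],[0,p["fy"],p["cy"]],[0,0,1.]])
    n=cv2.undistortPoints(np.c_[u,v].astype(np.float32)[:,None],K,np.array(p["distortion"],float))[:,0]
    d=z[v,u]; c=np.c_[n*d[:,None],d]
    R=np.array(p["R"]);t=np.array(p["t"])
    return (c-t)@R, u, v
E
python3 - <<'E'
from h import *
s=sense();print(s)
for n in["scene","top"]:
    p=capture(n);cv2.imwrite(f"pics/{n}0.png",p["frame"][:,:,::-1])
    print(n,np.array(p["R"]).round(3).tolist(),np.array(p["t"]).round(3),p["fx"])
    for l in["housing","carriage_face","lid","latch_block","filter_cube","lid_edge","keeper_top","objective_can","screw_jar","hex_driver","hex_key","ptfe_bobbin","clamping_fork","marker"]:
        for m in masks_of(l,p)[:1]:
            P,u,v=pts(p,m["region"])
            if len(P): print(l,round(m["p"],2),np.round(m["xy"]),len(P),np.median(P,0).round(3),np.percentile(P,2,axis=0).round(3),np.percentile(P,98,axis=0).round(3))
E
```

```text
{'time_s': 0.0, 'joints': array([-5.35941323e+01,  2.20908804e+01,  3.77226427e-01, -2.99678589e-02,
       -6.84099511e+01, -1.48202067e+01]), 'joint_velocities': array([ 0.05345368,  0.01942003,  0.08311696,  0.06335702,  0.01013861,
       -0.00867839]), 'effort': array([ 2.93311768e-04, -3.90662813e+01,  1.87396753e+01,  4.22009066e+00,
        1.08965955e-02, -1.83536749e-04]), 'tcp_pos': array([ 0.22977658, -0.58060858,  0.24043832]), 'ee_rot': array([[-9.29939528e-01, -3.67711415e-01, -8.88916005e-04],
       [-3.67712480e-01,  9.29937327e-01,  2.02488283e-03],
       [ 8.20636442e-05,  2.20988409e-03, -9.99997555e-01]]), 'wrist_force': array([-0.2630458 , -0.31017124, -0.34048885]), 'moment': array([-0.02385654,  0.01491543,  0.04189768]), 'gripper_force': 0.0, 'gripper_width': 0.9997209969905898}
scene [[-0.494, -0.869, 0.01], [-0.604, 0.336, -0.723], [0.625, -0.363, -0.691]] [0.344 0.332 1.017] 405.5181616455988
housing 0.59 [297. 214.] 2074 [0.412 0.236 0.136] [0.375 0.145 0.002] [0.474 0.266 0.249]
carriage_face 0.52 [320. 196.] 286 [0.462 0.126 0.126] [0.435 0.111 0.101]
[... 1503 characters left out ...]
228 0.172] [0.475 0.263 0.252]
keeper_top 0.68 [287. 214.] 1231 [0.435 0.222 0.131] [0.388 0.151 0.015] [0.499 0.26  0.251]
objective_can 0.49 [314. 201.] 463 [0.47  0.153 0.106] [0.435 0.119 0.095] [0.508 0.201 0.15 ]
screw_jar 0.7 [427. 244.] 366 [ 0.346 -0.17   0.055] [ 0.32  -0.201  0.006] [ 0.372 -0.147  0.061]
hex_driver 0.65 [216. 195.] 277 [0.502 0.454 0.02 ] [ 0.457  0.426 -0.002] [0.539 0.483 0.028]
ptfe_bobbin 0.62 [316. 206.] 436 [0.464 0.149 0.105] [0.435 0.117 0.093] [0.505 0.201 0.15 ]
clamping_fork 0.64 [216. 154.] 203 [0.63  0.45  0.008] [ 0.599  0.419 -0.003] [0.659 0.469 0.016]
marker 0.75 [381. 222.] 208 [ 0.402 -0.045  0.014] [ 0.343 -0.058  0.007] [ 0.459 -0.034  0.021]
```

```bash
python3 - <<'E'
import cv2
a=cv2.imread("pics/scene0.png")[130:290,190:450];b=cv2.imread("pics/top0.png")[140:270,190:450]
o=cv2.vconcat([cv2.resize(a,(560,345),interpolation=cv2.INTER_CUBIC),cv2.resize(b,(560,255),interpolation=cv2.INTER_CUBIC)])
cv2.imwrite("pics/c0.png",o[:600])
E
python3 - <<'E'
from h import *
for n in["top","scene"]:
    p=capture(n);P,u,v=pts(p)
    # base plate / walls top
    for lo,hi in[(.142,.152),(.153,.164),(.10,.11),(.12,.15),(.235,.26)]:
        k=(P[:,2]>lo)&(P[:,2]<hi)&(P[:,0]>.33)&(P[:,0]<.6)&(P[:,1]>.05)&(P[:,1]<.35)
        q=P[k][:,:2]
        if len(q)>20:
            r=cv2.minAreaRect((q*1000).astype(np.float32)); print(n,lo,len(q),q.mean(0).round(3),np.round(cv2.boxPoints(r)).tolist())
E
```

```text
top 0.142 246 [0.464 0.191] [[396.0, 230.0], [437.0, 110.0], [618.0, 171.0], [578.0, 291.0]]
top 0.153 25 [0.467 0.225] [[378.0, 204.0], [464.0, 122.0], [590.0, 253.0], [505.0, 335.0]]
top 0.1 388 [0.467 0.173] [[370.0, 214.0], [413.0, 104.0], [616.0, 183.0], [573.0, 293.0]]
top 0.12 548 [0.454 0.186] [[369.0, 221.0], [411.0, 100.0], [619.0, 171.0], [577.0, 292.0]]
top 0.235 237 [0.438 0.246] [[394.0, 240.0], [400.0, 224.0], [482.0, 251.0], [477.0, 268.0]]
scene 0.142 198 [0.475 0.192] [[386.0, 243.0], [413.0, 107.0], [626.0, 148.0], [600.0, 285.0]]
scene 0.153 144 [0.494 0.244] [[379.0, 234.0], [407.0, 154.0], [619.0, 227.0], [591.0, 308.0]]
scene 0.1 184 [0.47  0.202] [[361.0, 205.0], [443.0, 102.0], [625.0, 246.0], [544.0, 349.0]]
scene 0.12 876 [0.464 0.191] [[364.0, 229.0], [402.0, 100.0], [634.0, 169.0], [595.0, 298.0]]
scene 0.235 244 [0.432 0.247] [[390.0, 240.0], [396.0, 222.0], [481.0, 250.0], [475.0, 268.0]]
```

View pics/c0.png

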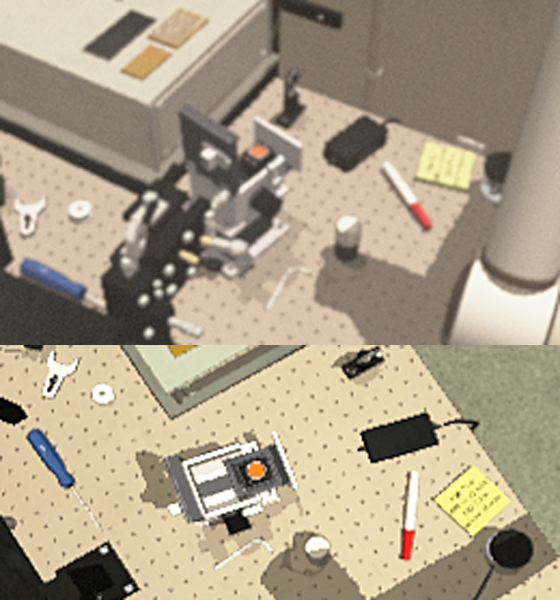

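The scene crop shows the open housing at about (235, 160), with its lid up at (205, 145) and the carriage plate at (275, 145). In the top crop, carriage plate at (285, 460), orange-topped cube at (256, 470), lid at the left, lens tube at (237, 523), and an instrument box at the top. So housing +x points roughly along world +y. Next I fit the pose with a box model.

```bash
cat >> h.py <<'E'
from scipy.optimize import least_squares
def box(P,lo,hi):
    lo=np.array(lo)/1e3;hi=np.array(hi)/1e3;c=(lo+hi)/2;q=abs(P-c)-(hi-lo)/2
    return np.linalg.norm(np.maximum(q,0),axis=1)+np.minimum(q.max(1),0)
def model(a,P):
    cx,cy,yaw,e,th,cz=a;c,s=np.cos(yaw),np.sin(yaw)
    L=(P-[cx,cy,.08+cz])@np.array([[c,-s,0],[s,c,0],[0,0,1]])
    d=[box(L,(-57,-44,0),(57,44,10)),box(L,(-37,-42,10),(42,-38,72)),box(L,(-37,38,10),(42,42,72)),box(L,(38,-42,10),(42,42,72))]
    C=L+[e,0,0]; d+=[box(C,(-44,-42,18),(-38,42,68)),box(C,(-19,-15,24),(19,15,60))]
    D=L-[.042,0,.072]; Q=np.c_[D[:,0]*np.cos(th)-D[:,2]*np.sin(th),D[:,1],D[:,0]*np.sin(th)+D[:,2]*np.cos(th)]
    d+=[box(Q,(-96,-44,0),(0,44,5)),box(Q,(-74.5,13,11),(-52.5,27,25)),box(Q,(-72.5,-2,5),(-54.5,42,11)),
        np.abs(np.hypot(L[:,0]-.004,L[:,2]-.04)-.015)+np.maximum(0,np.maximum(L[:,1]-.074,.042-L[:,1]))]
    return np.min(np.abs(d),0)
def cloud(names=("top","scene"),zlo=.092):
    A=[]
    for n in names:
        P,u,v=pts(capture(n));A.append(P[(P[:,2]>zlo)&(P[:,2]<.27)&(np.hypot(P[:,0]-.46,P[:,1]-.2)<.13)])
    return A
E
python3 - <<'E'
from h import *
A=cloud()
for P in A+[np.vstack(A)]:
    best=None
    for e in(.028,.043):
      for th in(1.5,1.7):
        r=least_squares(lambda a:model(a,P),[.455,.2,np.radians(108),e,th,0],loss="soft_l1",f_scale=.003,x_scale=[.01,.01,.05,.01,.1,.003])
        if best is None or r.cost<best.cost: best=r
    print(len(P),best.x.round(4),np.degrees(best.x[2]).round(1),np.median(best.fun),np.percentile(model(best.x,P),80),best.cost)
# obstacles heights around
P,u,v=pts(capture("top"))
for x in np.arange(.25,.8,.05):
    print(round(x,2),[int(1000*max(P[(abs(P[:,0]-x-.025)<.025)&(abs(P[:,1]-y-.025)<.025)][:,2],default=-1)) for y in np.arange(-.15,.55,.05)])
E
```

```text
1598 [0.451  0.2031 1.8651 0.034  1.5734 0.0051] 106.9 0.0025379256139794345 0.00581427339644645 0.009477214173479244
1991 [4.4900e-01 2.0540e-01 1.8937e+00 4.2600e-02 1.5862e+00 1.0000e-03] 108.5 0.0011447423402127714 0.002434206080308216 0.017178597939891453
3589 [0.4494 0.2053 1.8908 0.0375 1.5732 0.0034] 108.3 0.0017965832289009082 0.0047742996865639065 0.028016144744852624
0.25 [733, 737, 9, 9, 10, 7, 7, 8, 307, 369, 371, 350, 96, 95]
0.3 [60, 6, 18, 8, 65, 61, 8, 9, 8, 24, 334, 239, 97, 96]
0.35 [57, 13, 21, 9, 67, 65, 138, 249, 10, 9, 25, 18, 96, 97]
0.4 [21, 19, 19, 10, 8, 150, 175, 253, 253, 7, 16, 17, 8, 96]
0.45 [19, 41, 41, 43, 9, 154, 155, 253, 251, 8, 11, 26, 27, 7]
0.5 [20, 44, 48, 42, 10, 151, 150, 9, 10, 8, 7, 22, 30, 443]
0.55 [4, 41, 8, 8, 9, 8, 52, 190, 191, 56, 21, 9, 445, 445]
0.6 [-1000, 8, 89, 104, 9, 190, 193, 197, 195, 189, 23, 15, 21, 444]
0.65 [-1000, 5, 7, 169, 192, 195, 195, 195, 194, 194, 57, 9, 104, 442]
0.7 [-1000, -1000, 190, 192, 192, 195, 196, 196, 196, 193, 189, 7, 101, 8]
0.75 [-1000, -1000, -1000, 193, 192, 192, 193, 193, 192, 192, 193, 190, 9, 8]
```

View pics/top0.png

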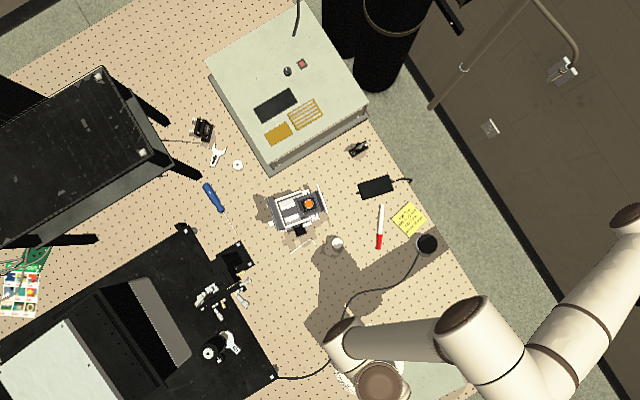

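```bash
python3 - <<'E'
from h import *
P,u,v=pts(capture("top"))
k=(P[:,2]>.28)&(P[:,2]<1.2);
for i in np.nonzero(k)[0][::len(np.nonzero(k)[0])//40]: print(u[i],v[i],P[i].round(2))
E
```

```text
531 0 [ 0.92 -0.38  0.33]
627 19 [ 0.84 -0.56  0.41]
621 44 [ 0.8  -0.58  0.35]
82 80 [0.73 0.64 0.44]
3 98 [0.73 0.9  0.31]
104 110 [0.66 0.59 0.44]
38 121 [0.64 0.74 0.44]
32 131 [0.62 0.75 0.43]
130 140 [0.59 0.53 0.43]
10 150 [0.58 0.8  0.43]
2 159 [0.56 0.81 0.44]
132 167 [0.53 0.53 0.44]
1 177 [0.52 0.82 0.44]
37 187 [0.5  0.74 0.44]
115 198 [0.48 0.63 0.29]
65 211 [0.45 0.76 0.29]
61 224 [0.42 0.77 0.29]
22 241 [0.38 0.81 0.36]
612 272 [ 0.31 -0.36  0.61]
601 288 [ 0.28 -0.33  0.63]
483 298 [ 0.28 -0.11  0.7 ]
80 306 [0.25 0.63 0.45]
458 313 [ 0.26 -0.07  0.71]
616 319 [ 0.24 -0.34  0.65]
132 325 [0.18 0.58 0.32]
572 329 [ 0.23 -0.26  0.67]
118 334 [0.19 0.55 0.45]
390 338 [0.18 0.   0.48]
395 342 [ 0.17 -0.01  0.5 ]
355 346 [0.12 0.06 0.3 ]
94 350 [0.16 0.6  0.45]
17 354 [0.16 0.75 0.47]
541 357 [ 0.19 -0.2   0.7 ]
556 361 [ 0.19 -0.22  0.7 ]
510 366 [ 0.19 -0.13  0.74]
526 371 [ 0.18 -0.16  0.73]
566 376 [ 0.17 -0.23  0.71]
85 382 [0.1  0.61 0.47]
551 387 [ 0.15 -0.2   0.72]
493 393 [ 0.15 -0.11  0.72]
533 399 [ 0.14 -0.17  0.73]
```

Top view: housing at (297, 208), arm at lower right; the instrument box (corner (270,172), about 195 mm high) and the black optics breadboard at lower left leave room. Moving to stand in front of the carriage.

Emit:
drive_tool --pt "0 12.8 33.7 0 0 0 0.0754" --pt "0 12.8 33.7 0 0 0 0.0754" --pt "0 12.8 33.7 0 0 0 0.0754" --pt "0 12.8 33.7 0 0 0 0.0754" --pt "0 12.8 33.7 0 0 0 0.0754"

```text
time_s: 2.22
tcp_pos: [0.2942, -0.4112, 0.2416]
ee_rot: [[-0.727, -0.687, 0.0], [-0.687, 0.727, -0.0], [-0.0, -0.0, -1.0]]
wrist_force: [0.1, 0.3, -0.1]
gripper_width: 0.71
gripper_force: 0.0
```

Emit:
drive_tool --pt "0 12.8 33.7 0 0 0 0.0754" --pt "0 12.8 33.7 0 0 0 0.0754" --pt "0 12.8 33.7 0 0 0 0.0754" --pt "0 12.8 33.7 0 0 0 0.0754" --pt "0 12.8 33.7 0 0 0 0.0754"

```text
time_s: 2.63
tcp_pos: [0.3583, -0.2425, 0.2419]
ee_rot: [[-0.423, -0.906, 0.001], [-0.906, 0.423, -0.0], [-0.0, -0.001, -1.0]]
wrist_force: [0.5, 0.6, -1.0]
gripper_width: 0.33
gripper_force: 0.0
```

Emit:
drive_tool --pt "0 12.8 33.7 0 0 0 0.0754" --pt "0 12.8 33.7 0 0 0 0.0754" --pt "0 12.8 33.7 0 0 0 0.0754" --pt "0 12.8 33.7 0 0 0 0.0754" --pt "0 12.8 33.7 0 0 0 0.0754"

```text
time_s: 3.05
tcp_pos: [0.4222, -0.0738, 0.242]
ee_rot: [[-0.059, -0.998, 0.001], [-0.998, 0.059, 0.0], [-0.0, -0.001, -1.0]]
wrist_force: [0.8, 0.2, 1.3]
gripper_width: 0.017
gripper_force: 0.0
```

Emit:
drive_tool --pt "0 12.8 33.7 0 0 0 0.0754" --pt "0 12.8 33.7 0 0 0 0.0754" --pt "0 12.8 33.7 0 0 0 0.0754" --pt "0 12.8 33.7 0 0 0 0.0754" --pt "0 0 0 0 0 0 0"

```text
time_s: 3.47
tcp_pos: [0.4757, 0.0637, 0.2418]
ee_rot: [[0.244, -0.97, 0.003], [-0.97, -0.244, 0.001], [-0.0, -0.003, -1.0]]
wrist_force: [0.4, 0.1, 0.3]
gripper_width: 0.006
gripper_force: 0.0
```

```bash
cat >> h.py <<'E'
def wcap():
    s=sense();p=capture("wrist");T=np.array(p["T_tool_cam"]);M=np.eye(4);M[:3,:3]=s["ee_rot"];M[:3,3]=s["tcp_pos"]
    W=M@T; p["R"]=W[:3,:3].T;p["t"]=-W[:3,:3].T@W[:3,3]; return p
def fit(P,x0,free=(0,1,2,3,4,5)):
    x0=np.array(x0,float);f=list(free)
    def g(a): x=x0.copy();x[f]=a;return model(x,P)
    r=least_squares(g,x0[f],loss="soft_l1",f_scale=.002,x_scale=np.array([.01,.01,.05,.01,.1,.003])[f]);x=x0.copy();x[f]=r.x
    return x,np.median(model(x,P))
E
python3 - <<'E'
from h import *
p=wcap();cv2.imwrite("pics/w1.png",p["frame"][:,:,::-1])
P,u,v=pts(p);P=P[(P[:,2]>.092)&(P[:,2]<.27)&(np.hypot(P[:,0]-.46,P[:,1]-.2)<.13)]
B=cloud(("scene",))[0];
for Q in(P,B,np.vstack([P,B])): 
    x,m=fit(Q,[.449,.205,1.88,.04,1.58,.002]);print(len(Q),x.round(4),m)
E
```

```text
250 [0.4612 0.1799 1.8836 0.0157 1.5816 0.0072] 0.0006690558389390797
2015 [4.4900e-01 2.0530e-01 1.8939e+00 4.2800e-02 1.5890e+00 8.0000e-04] 0.001088316243895951
2265 [0.4495 0.2054 1.8993 0.0429 1.5909 0.004 ] 0.0012971303470727148
```

View pics/w1.png

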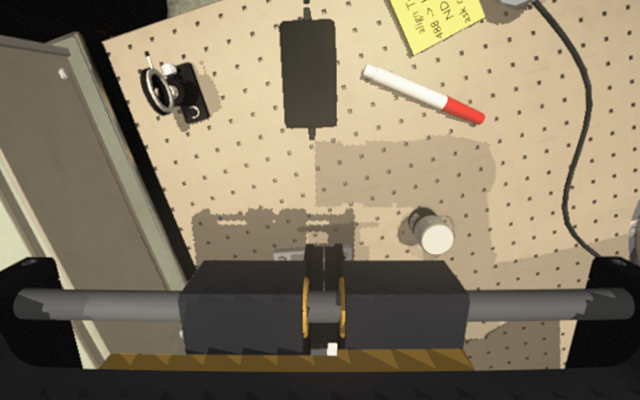

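Wrist camera looks away from the housing (marker at (425,95), can at (435,240)), so the scene camera's fit stands: origin about (0.449, 0.205), yaw 108.4°. Descending in front of the plate.

Emit:
drive_tool --pt "0 6 2 -33 0 0 0.025" --pt "0 6 2 -33 0 0 0.025" --pt "0 6 2 -34 0 0 0.023" --pt "0 -3.9 11.9 0 0 0 0" --pt "0 0 0 0 0 0 0"

```text
time_s: 3.98
tcp_pos: [0.4857, 0.076, 0.1395]
ee_rot: [[0.305, -0.952, -0.005], [-0.952, -0.305, -0.002], [0.001, 0.005, -1.0]]
wrist_force: [-0.5, 0.7, 1.8]
gripper_width: 0.003
gripper_force: 0.0
```

Emit:
drive_tool --pt "0 -3.1 9.5 0 0 0 0" --pt "0 -3.1 9.5 0 0 0 0" --pt "0 -1.6 4.7 0 0 0 0" --pt "0 -1.6 4.7 0 0 0 0" --pt "0 0 0 0 0 0 0"

```text
time_s: 4.4
tcp_pos: [0.4779, 0.1064, 0.1424]
ee_rot: [[0.308, -0.951, 0.002], [-0.951, -0.308, 0.001], [-0.0, -0.002, -1.0]]
wrist_force: [0.4, -0.1, 0.7]
gripper_width: 0.003
gripper_force: 0.0
```

Emit:
drive_tool --pt "0 -0.9 2.8 0 0 0 0" --pt "0 -0.9 2.8 0 0 0 0" --pt "0 -0.9 2.8 0 0 0 0" --pt "0 -0.9 2.8 0 0 0 0" --pt "0 -0.9 2.8 0 0 0 0"

```text
time_s: 4.82
tcp_pos: [0.4733, 0.1195, 0.1416]
ee_rot: [[0.306, -0.952, -0.0], [-0.952, -0.306, -0.0], [0.0, 0.0, -1.0]]
wrist_force: [0.1, -1.1, 1.0]
gripper_width: 0.008
gripper_force: 0.6
```

Emit:
drive_tool --pt "0 -0.9 2.8 0 0 0 0" --pt "0 -0.9 2.8 0 0 0 0" --pt "0 -0.9 2.8 0 0 0 0" --pt "0 -0.9 2.8 0 0 0 0" --pt "0 -0.9 2.8 0 0 0 0"

```text
time_s: 5.23
tcp_pos: [0.4687, 0.1337, 0.1415]
ee_rot: [[0.307, -0.952, -0.0], [-0.952, -0.307, -0.0], [0.0, 0.0, -1.0]]
wrist_force: [-0.7, -1.8, 1.5]
gripper_width: 0.002
gripper_force: 0.6
```

Emit:
drive_tool --pt "0 -0.9 2.8 0 0 0 0" --pt "0 -0.9 2.8 0 0 0 0" --pt "0 -0.9 2.8 0 0 0 0" --pt "0 -0.9 2.8 0 0 0 0" --pt "0 0 0 0 0 0 0"

```text
time_s: 5.65
tcp_pos: [0.4653, 0.1454, 0.1415]
ee_rot: [[0.307, -0.952, 0.0], [-0.952, -0.307, 0.001], [-0.001, -0.001, -1.0]]
wrist_force: [0.2, 0.5, -0.1]
gripper_width: 0.006
gripper_force: 0.0
```

Emit:
drive_tool --pt "0 -0.5 1.4 0 0 0 0" --pt "0 -0.5 1.4 0 0 0 0" --pt "0 -0.5 1.4 0 0 0 0" --pt "0 -0.3 1 0 0 0 0" --pt "0 0 0 0 0 0 0"

```text
time_s: 6.07
tcp_pos: [0.4635, 0.1501, 0.1416]
ee_rot: [[0.307, -0.952, 0.0], [-0.952, -0.307, 0.0], [-0.0, -0.0, -1.0]]
wrist_force: [0.2, -0.3, 0.2]
gripper_width: 0.003
gripper_force: 0.0
```

Emit:
drive_tool --pt "0 -0.3 1 0 0 0 0" --pt "0 -0.3 1 0 0 0 0" --pt "0 -0.3 1 0 0 0 0" --pt "0 -0.3 1 0 0 0 0"

```text
time_s: 6.4
tcp_pos: [0.4622, 0.1539, 0.1416]
ee_rot: [[0.307, -0.952, -0.0], [-0.952, -0.307, -0.0], [0.0, 0.0, -1.0]]
wrist_force: [0.3, -1.6, 0.3]
gripper_width: 0.006
gripper_force: 0.5
```

```bash
python3 - <<'E'
from h import *
B=cloud(("scene",))[0]
x,m=fit(B,[.449,.2053,1.893,.008,1.589,.001],(3,4));print(x,m)
E
```

```text
[4.49000000e-01 2.05300000e-01 1.89300000e+00 1.53791704e-04
 7.83871156e-01 1.00000000e-03] 0.019591740665142708
```

Emit:
drive_tool --pt "0 -0.3 1 0 0 0 0" --pt "0 -0.3 1 0 0 0 0" --pt "0 -0.3 1 0 0 0 0"

```text
time_s: 6.7
tcp_pos: [0.462, 0.1545, 0.1416]
ee_rot: [[0.308, -0.951, 0.0], [-0.951, -0.308, -0.005], [0.005, 0.001, -1.0]]
wrist_force: [9.5, -14.3, -2.0]
gripper_width: 0.008
gripper_force: 8.6
```

Emit:
drive_tool --pt "0 -0.3 1 0 0 0 0" --pt "0 -0.3 1 0 0 0 0"

```text
time_s: 6.87
tcp_pos: [0.4619, 0.1546, 0.1417]
ee_rot: [[0.308, -0.951, 0.0], [-0.951, -0.308, -0.009], [0.008, 0.002, -1.0]]
wrist_force: [14.2, -22.8, -2.8]
gripper_width: 0.01
gripper_force: 12.9
```

Hard stop reached: carriage home. Backing off and rising.

Emit:
drive_tool --pt "0 4 -12 0 0 0 0" --pt "0 0 0 40 0 0 0" --pt "0 0 0 40 0 0 0" --pt "0 0 0 40 0 0 0" --pt "0 0 0 40 0 0 0"

```text
time_s: 7.28
tcp_pos: [0.4643, 0.1467, 0.3034]
ee_rot: [[0.306, -0.952, -0.0], [-0.952, -0.306, 0.0], [-0.0, 0.0, -1.0]]
wrist_force: [0.4, 0.4, 0.0]
gripper_width: 0.006
gripper_force: 0.0
```

Emit:
drive_tool --pt "0 -2 28 0 0 0 0" --pt "0 -2 28 0 0 0 0" --pt "0 -2 28 0 0 0 0" --pt "0 -2 28 0 0 0 0" --pt "0 -2 20 0 0 0 0.004"

```text
time_s: 7.7
tcp_pos: [0.4543, 0.281, 0.3014]
ee_rot: [[0.311, -0.95, -0.0], [-0.95, -0.311, 0.001], [-0.001, -0.0, -1.0]]
wrist_force: [-0.4, 0.6, -1.5]
gripper_width: 0.004
gripper_force: 0.0
```

```bash
python3 - <<'E'
from h import *
s=sense();print(s["tcp_pos"],s["joints"],s["wrist_force"])
p=capture("scene");cv2.imwrite("pics/s2.png",cv2.resize(p["frame"][90:270,180:400,::-1],(660,540)))
B=cloud(("scene",))[0];B=B[(B-[.4485,.2065,0])@[-.316,.949,0]<.05]
print(fit(B,[.4485,.2065,1.893,.002,1.589,.001],(3,4)),fit(B,[.449,.2053,1.893,.002,1.589,.001]))
E
```

```text
[0.4543115  0.28101407 0.30143101] [ 4.91225423e+01  1.09384792e+01 -6.47551810e+00 -4.13329581e-02
 -7.25514817e+01 -3.09748060e+01] [-0.41278539  0.57517164 -1.4601168 ]
(array([4.48500000e-01, 2.06500000e-01, 1.89300000e+00, 7.63604975e-04,
       1.56565026e+00, 1.00000000e-03]), np.float64(0.0012281630084438576)) (array([ 4.48912762e-01,  2.05354180e-01,  1.89637773e+00, -4.77602626e-04,
        1.58300546e+00,  1.24323526e-03]), np.float64(0.0011004507298245888))
```

View pics/s2.png

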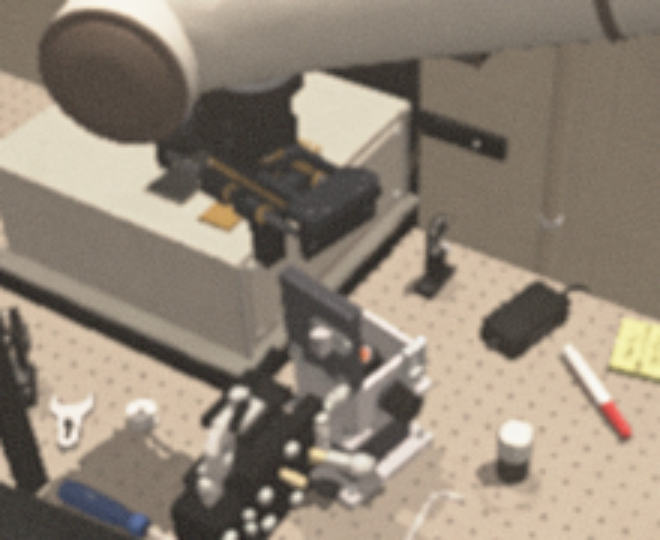

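Picture: the carriage plate is seated against the walls at (395,365), the cube is in place at (365,352), and the finger is behind the upright lid at (268,235). Computing the arc for the lid.

Emit:
drive_tool --pt "0 -3 -1 -26 0 0 0.002" --pt "0 -3 -1 -26 0 0 0" --pt "0 0 0 0 0 0 0"

```text
time_s: 8.05
tcp_pos: [0.4456, 0.2743, 0.2445]
ee_rot: [[0.311, -0.95, -0.009], [-0.95, -0.311, -0.006], [0.003, 0.011, -1.0]]
wrist_force: [-0.7, -1.2, -1.9]
gripper_width: 0.006
gripper_force: 0.0
```

```bash
python3 - <<'E'
from h import *
s=sense();c=np.array(s["tcp_pos"]);ex=np.array([-.3185,.9479]);ey=np.array([-.9479,-.3185]);o=np.array([.449,.2055])
print(c,s["wrist_force"],(c[:2]-o)@ex,(c[:2]-o)@ey)
last=c
for t in list(np.linspace(1.57,0,17))+[-.03,-.06]:
    r=78;x=42-r*np.cos(t)+5*np.sin(t)+9.5;z=72+r*np.sin(t)+5*np.cos(t)+19+81
    w=np.r_[o+ex*x/1e3-.023*ey,z/1e3];print(round(t,2),((w-last)*1e3).round(1),w.round(4));last=w
E
```

```text
[0.4456416  0.27434749 0.24452091] [-0.67919526 -1.16478157 -1.86507618] 0.0663301848042366 -0.01874449534914684
1.57 [ 7.2 -8.   5.5] [0.4528 0.2663 0.25  ]
1.47 [ 2.4 -7.3  0.1] [0.4553 0.2591 0.2501]
1.37 [ 2.4 -7.2 -0.6] [0.4577 0.2518 0.2495]
1.28 [ 2.4 -7.1 -1.4] [0.4601 0.2447 0.2481]
1.18 [ 2.3 -7.  -2.1] [0.4624 0.2377 0.246 ]
1.08 [ 2.3 -6.8 -2.8] [0.4647 0.2309 0.2431]
0.98 [ 2.2 -6.5 -3.5] [0.4669 0.2245 0.2396]
0.88 [ 2.  -6.1 -4.2] [0.4689 0.2184 0.2354]
0.78 [ 1.9 -5.7 -4.8] [0.4708 0.2127 0.2307]
0.69 [ 1.8 -5.2 -5.3] [0.4726 0.2075 0.2253]
0.59 [ 1.6 -4.7 -5.9] [0.4742 0.2028 0.2195]
0.49 [ 1.4 -4.1 -6.3] [0.4756 0.1987 0.2132]
0.39 [ 1.2 -3.5 -6.7] [0.4767 0.1951 0.2065]
0.29 [ 1.  -2.9 -7. ] [0.4777 0.1923 0.1994]
0.2 [ 0.7 -2.2 -7.3] [0.4785 0.19   0.1921]
0.1 [ 0.5 -1.5 -7.5] [0.479  0.1885 0.1846]
0.0 [ 0.3 -0.8 -7.6] [0.4792 0.1877 0.177 ]
-0.03 [ 0.  -0.1 -2.3] [0.4793 0.1876 0.1747]
-0.06 [ 0.  -0.  -2.3] [0.4793 0.1876 0.1723]
```

Emit:
drive_tool --pt "0 3 1 0 0 0 0" --pt "0 0 0 0 0 0 0"

```text
time_s: 8.22
tcp_pos: [0.4531, 0.2782, 0.2512]
ee_rot: [[0.312, -0.95, 0.003], [-0.95, -0.312, 0.001], [-0.0, -0.003, -1.0]]
wrist_force: [-0.2, 0.8, 0.3]
gripper_width: 0.006
gripper_force: 0.0
```

Emit:
drive_tool --pt "0 1.2 -5.6 0 0 0 0" --pt "0 1.2 -5.6 -0.5 0 0 0" --pt "0 2.4 -7.3 0 0 0 0" --pt "0 2.4 -7.2 -0.6 0 0 0" --pt "0 2.4 -7.1 -1.4 0 0 0"

```text
time_s: 8.63
tcp_pos: [0.4621, 0.2447, 0.2479]
ee_rot: [[0.312, -0.95, 0.002], [-0.95, -0.312, 0.002], [-0.001, -0.002, -1.0]]
wrist_force: [1.2, 2.3, 0.4]
gripper_width: 0.003
gripper_force: 0.9
```

Emit:
drive_tool --pt "0 2.3 -7 -2.1 0 0 0" --pt "0 2.3 -6.8 -2.8 0 0 0" --pt "0 2.2 -6.5 -3.5 0 0 0"

```text
time_s: 8.88
tcp_pos: [0.4684, 0.2239, 0.2384]
ee_rot: [[0.312, -0.95, -0.0], [-0.95, -0.312, -0.0], [-0.0, 0.0, -1.0]]
wrist_force: [-0.6, 2.1, 0.6]
gripper_width: 0.005
gripper_force: 0.7
```

Lid is moving with about 2 N. Continuing along the arc.

Emit:
drive_tool --pt "0 2.0 -6.1 -4.2 0 0 0" --pt "0 1.9 -5.7 -4.8 0 0 0" --pt "0 1.8 -5.2 -5.3 0 0 0" --pt "0 1.6 -4.7 -5.9 0 0 0" --pt "0 1.4 -4.1 -6.3 0 0 0"

```text
time_s: 9.3
tcp_pos: [0.4767, 0.1982, 0.2113]
ee_rot: [[0.312, -0.95, -0.001], [-0.95, -0.312, -0.001], [0.0, 0.001, -1.0]]
wrist_force: [-0.6, 1.4, -0.1]
gripper_width: 0.003
gripper_force: 0.5
```

Emit:
drive_tool --pt "0 1.2 -3.5 -6.7 0 0 0" --pt "0 1.0 -2.9 -7.0 0 0 0" --pt "0 0.7 -2.2 -7.3 0 0 0" --pt "0 0 0 0 0 0 0"

```text
time_s: 9.63
tcp_pos: [0.4789, 0.1893, 0.1892]
ee_rot: [[0.312, -0.95, -0.003], [-0.95, -0.312, -0.002], [0.001, 0.004, -1.0]]
wrist_force: [0.3, -0.7, -0.2]
gripper_width: 0.005
gripper_force: 0.0
```

Emit:
drive_tool --pt "0 0.5 -1.0 -5 0 0 0" --pt "0 0 -0.5 -3 0 0 0" --pt "0 0 0 -3 0 0 0"

```text
time_s: 9.88
tcp_pos: [0.4804, 0.1888, 0.18]
ee_rot: [[0.313, -0.95, 0.0], [-0.95, -0.313, -0.0], [0.0, -0.0, -1.0]]
wrist_force: [0.4, -0.8, 0.8]
gripper_width: 0.008
gripper_force: 0.4
```

Emit:
drive_tool --pt "0 0 0 -2 0 0 0" --pt "0 0 0 -1.5 0 0 0"

```text
time_s: 10.05
tcp_pos: [0.4803, 0.1889, 0.1765]
ee_rot: [[0.312, -0.95, 0.0], [-0.95, -0.312, -0.0], [0.0, 0.0, -1.0]]
wrist_force: [0.3, -0.1, 0.2]
gripper_width: 0.004
gripper_force: 0.4
```

Emit:
drive_tool --pt "0 0 0 -1 0 0 0" --pt "0 0 0 -1 0 0 0"

```text
time_s: 10.22
tcp_pos: [0.4804, 0.1889, 0.1761]
ee_rot: [[0.313, -0.95, 0.001], [-0.95, -0.313, -0.0], [0.001, -0.0, -1.0]]
wrist_force: [-5.6, -1.3, 14.4]
gripper_width: 0.004
gripper_force: 6.6
```

Emit:
drive_tool --pt "0 0 0 -1 0 0 0" --pt "0 0 0 -1 0 0 0"

```text
time_s: 10.38
tcp_pos: [0.4805, 0.1889, 0.1759]
ee_rot: [[0.314, -0.95, 0.001], [-0.95, -0.314, -0.0], [0.001, -0.001, -1.0]]
wrist_force: [-9.2, -1.9, 22.2]
gripper_width: 0.003
gripper_force: 11.1
```

Stopped at tip height 157 mm: lid shut. Backing off to check by camera.

Emit:
drive_tool --pt "0 0 0 20 0 0 0" --pt "0 12 -36 35 0 0 0" --pt "0 12 -36 35 0 0 0" --pt "0 12 -36 20 0 0 0" --pt "0 0 0 0 0 0 0"

```text
time_s: 10.8
tcp_pos: [0.5144, 0.0926, 0.2736]
ee_rot: [[0.309, -0.951, 0.009], [-0.951, -0.309, 0.002], [0.001, -0.009, -1.0]]
wrist_force: [0.5, 0.6, 0.1]
gripper_width: 0.006
gripper_force: 0.0
```

```bash
python3 - <<'E'
from h import *
print(sense()["tcp_pos"])
p=capture("scene");cv2.imwrite("pics/s3.png",cv2.resize(p["frame"][140:260,230:370,::-1],(700,600),interpolation=cv2.INTER_CUBIC))
P,u,v=pts(p);o=np.array([.449,.2055,.081]);c,s=np.cos(1.895),np.sin(1.895)
L=(P-o)@np.array([[c,-s,0],[s,c,0],[0,0,1]])*1e3
k=(abs(L[:,0])<60)&(abs(L[:,1])<70)&(L[:,2]>86)&(L[:,2]<110);print(np.c_[L[k],u[k],v[k]].round(0).astype(int).tolist())
B=P[(L[:,2]>12)&(L[:,2]<120)&(abs(L[:,0])<80)&(abs(L[:,1])<90)]
print(fit(B,[.449,.2055,1.895,0,.0,.001],(3,4)),fit(B,[.449,.2055,1.895,0,.0,.001]))
E
```

```text
[0.51440229 0.09264641 0.27364024]
[[-26, 18, 99, 310, 195], [-31, 17, 95, 311, 195], [-33, 19, 95, 312, 195], [-23, 13, 94, 308, 196], [-26, 14, 93, 309, 196], [-27, 17, 95, 310, 196], [-27, 20, 96, 311, 196], [-31, 21, 94, 312, 196], [-32, 24, 95, 313, 196], [-17, 15, 96, 307, 197], [-19, 17, 96, 308, 197], [-20, 20, 98, 309, 197], [-23, 20, 95, 310, 197], [-25, 22, 95, 311, 197], [-27, 24, 95, 312, 197], [-30, 25, 93, 313, 197], [-13, 15, 95, 306, 198], [-15, 17, 95, 307, 198], [-17, 19, 95, 308, 198], [-17, 22, 97, 309, 198], [-20, 24, 96, 310, 198], [-24, 23, 93, 311, 198], [-27, 24, 91, 312, 198], [-28, 27, 93, 313, 198], [-10, 18, 96, 306, 199], [-12, 20, 96, 307, 199], [-12, 23, 98, 308, 199], [-16, 23, 95, 309, 199], [-18, 25, 95, 310, 199], [-21, 27, 94, 311, 199], [-24, 28, 92, 312, 199], [-27, 28, 90, 313, 199], [-9, 18, 93, 306, 200], [-12, 20, 92, 307, 200], [-12, 23, 94, 308, 200], [-14, 25, 93, 309, 200], [-18, 25, 91, 310, 200], [-18, 29, 93, 311, 200], [-25, 26, 87, 312, 200], [-9, 18, 89, 306, 201], [-12, 19, 87, 307, 201], [-11, 25, 92, 308, 201], [-15, 24, 89, 30
[... 313 characters left out ...]
 55, 89, 320, 204], [-29, 55, 87, 321, 204], [-32, 57, 87, 322, 204], [-17, 48, 88, 316, 205], [-17, 52, 90, 317, 205], [-20, 53, 89, 318, 205], [-23, 54, 87, 319, 205], [-25, 56, 87, 320, 205], [-12, 49, 89, 315, 206], [-14, 51, 88, 316, 206], [-14, 54, 90, 317, 206], [-16, 56, 90, 318, 206], [-20, 56, 87, 319, 206], [-9, 51, 88, 315, 207], [-13, 56, 89, 317, 207], [-9, 55, 87, 316, 208]]
(array([ 4.49000000e-01,  2.05500000e-01,  1.89500000e+00,  1.61285217e-04,
       -1.42336256e-02,  1.00000000e-03]), np.float64(0.0011354944259108447)) (array([ 4.44742284e-01,  2.03911809e-01,  1.88119658e+00,  1.92981569e-05,
       -1.40473399e-02,  1.13413622e-03]), np.float64(0.0012155942820638555))
```

View pics/s3.png

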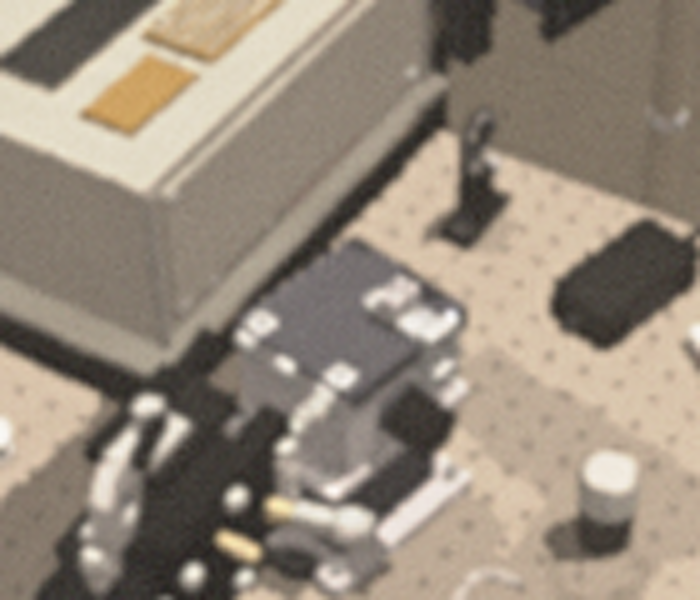

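The picture shows the lid flat and shut, with the latch block at (390,293) and keeper at (440,370) where the model puts them. Lowering beside the block.

Emit:
drive_tool --pt "0 -16 32 0 0 0 0" --pt "0 -16 32 0 0 0 0" --pt "0 -15 32 -20 0 0 0" --pt "0 0 0 -30 0 0 0" --pt "0 0 0 -15 0 0 0"

```text
time_s: 11.27
tcp_pos: [0.4613, 0.1932, 0.2001]
ee_rot: [[0.315, -0.949, -0.005], [-0.949, -0.315, -0.002], [-0.0, 0.005, -1.0]]
wrist_force: [-0.4, -0.1, -0.6]
gripper_width: 0.005
gripper_force: 0.0
```

Emit:
drive_tool --pt "0 0 0 0 0 0 0" --pt "0 0 0 0 0 0 0"

```text
time_s: 11.43
tcp_pos: [0.4636, 0.192, 0.2026]
ee_rot: [[0.313, -0.95, -0.002], [-0.95, -0.313, -0.002], [0.001, 0.003, -1.0]]
wrist_force: [0.9, 0.4, 0.4]
gripper_width: 0.005
gripper_force: 0.0
```

Emit:
drive_tool --pt "0 4.6 -2.7 0 0 0 0" --pt "0 0 0 -7 0 0 0" --pt "0 0 0 -6.5 0 0 0" --pt "0 0 0 0 0 0 0"

```text
time_s: 11.77
tcp_pos: [0.4684, 0.1884, 0.189]
ee_rot: [[0.311, -0.95, -0.002], [-0.95, -0.311, -0.001], [0.0, 0.002, -1.0]]
wrist_force: [-0.3, -1.1, -1.1]
gripper_width: 0.005
gripper_force: 0.0
```

Emit:
drive_tool --pt "0 -1.9 -0.6 0 0 0 0" --pt "0 -1.9 -0.6 0 0 0 0" --pt "0 -1.9 -0.6 0 0 0 0" --pt "0 -1.9 -0.6 0 0 0 0" --pt "0 0 0 0 0 0 0"

```text
time_s: 12.18
tcp_pos: [0.4609, 0.1866, 0.1903]
ee_rot: [[0.312, -0.95, 0.0], [-0.95, -0.312, 0.0], [-0.0, -0.0, -1.0]]
wrist_force: [-0.6, -0.4, 0.3]
gripper_width: 0.004
gripper_force: 0.0
```

Emit:
drive_tool --pt "0 -1.9 -0.6 -1.5 0 0 0" --pt "0 -1.9 -0.6 0 0 0 0" --pt "0 -1.9 -0.6 0 0 0 0" --pt "0 -1.9 -0.6 0 0 0 0"

```text
time_s: 12.52
tcp_pos: [0.4535, 0.1842, 0.1885]
ee_rot: [[0.312, -0.95, -0.0], [-0.95, -0.312, -0.0], [0.0, 0.0, -1.0]]
wrist_force: [0.0, -1.0, 0.1]
gripper_width: 0.005
gripper_force: 0.0
```

Emit:
drive_tool --pt "0 -1.9 -0.6 0 0 0 0" --pt "0 -1.9 -0.6 0 0 0 0" --pt "0 -1.9 -0.6 0 0 0 0" --pt "0 -1.4 -0.5 0 0 0 0"

```text
time_s: 12.85
tcp_pos: [0.4466, 0.182, 0.1887]
ee_rot: [[0.312, -0.95, 0.001], [-0.95, -0.312, 0.0], [-0.0, -0.001, -1.0]]
wrist_force: [1.3, 0.0, -1.0]
gripper_width: 0.005
gripper_force: 0.6
```

Emit:
drive_tool --pt "0 -1.2 -0.4 0 0 0 0" --pt "0 -1.2 -0.4 0 0 0 0" --pt "0 -1.2 -0.4 0 0 0 0" --pt "0 -1 -0.3 0 0 0 0"

```text
time_s: 13.18
tcp_pos: [0.442, 0.1805, 0.1887]
ee_rot: [[0.312, -0.95, 0.0], [-0.95, -0.312, 0.0], [-0.0, -0.0, -1.0]]
wrist_force: [1.7, -0.4, 0.1]
gripper_width: 0.001
gripper_force: 0.6
```

Emit:
drive_tool --pt "0 -1 -0.3 0 0 0 0" --pt "0 -1 -0.3 0 0 0 0"

```text
time_s: 13.35
tcp_pos: [0.44, 0.1799, 0.1887]
ee_rot: [[0.312, -0.95, 0.0], [-0.95, -0.312, -0.0], [0.0, -0.0, -1.0]]
wrist_force: [0.9, -0.3, 0.3]
gripper_width: 0.002
gripper_force: 0.6
```

Emit:
drive_tool --pt "0 -1 -0.3 0 0 0 0" --pt "0 -1 -0.3 0 0 0 0"

```text
time_s: 13.52
tcp_pos: [0.438, 0.1792, 0.1886]
ee_rot: [[0.312, -0.95, 0.0], [-0.95, -0.312, -0.0], [0.0, -0.0, -1.0]]
wrist_force: [1.3, -0.5, 0.6]
gripper_width: 0.003
gripper_force: 0.6
```

Emit:
drive_tool --pt "0 -1 -0.3 0 0 0 0" --pt "0 -1 -0.3 0 0 0 0"

```text
time_s: 13.68
tcp_pos: [0.4361, 0.1787, 0.1887]
ee_rot: [[0.312, -0.95, 0.001], [-0.95, -0.312, 0.0], [0.0, -0.001, -1.0]]
wrist_force: [4.0, -1.0, -0.1]
gripper_width: 0.008
gripper_force: 1.8
```

Emit:
drive_tool --pt "0 -1 -0.3 0 0 0 0" --pt "0 -1 -0.3 0 0 0 0"

```text
time_s: 13.85
tcp_pos: [0.4358, 0.1788, 0.1891]
ee_rot: [[0.313, -0.95, 0.005], [-0.95, -0.313, 0.002], [-0.0, -0.005, -1.0]]
wrist_force: [8.7, -1.1, -2.7]
gripper_width: 0.004
gripper_force: 4.0
```

Emit:
drive_tool --pt "0 -1 -0.3 0 0 0 0" --pt "0 -1 -0.3 0 0 0 0" --pt "0 0 0 0 0 0 0"

```text
time_s: 14.1
tcp_pos: [0.4355, 0.1791, 0.1899]
ee_rot: [[0.314, -0.95, 0.009], [-0.95, -0.314, 0.004], [-0.001, -0.01, -1.0]]
wrist_force: [10.5, -0.2, -2.8]
gripper_width: 0.004
gripper_force: 5.0
```

Emit:
drive_tool --pt "0 9 3 0 0 0 0" --pt "0 6 2 5 0 0 0" --pt "0 0 0 40 0 0 0" --pt "0 12 -36 40 0 0 0" --pt "0 12 -36 0 0 0 0"

```text
time_s: 14.52
tcp_pos: [0.4711, 0.1213, 0.2703]
ee_rot: [[0.318, -0.948, 0.01], [-0.948, -0.318, 0.004], [-0.001, -0.011, -1.0]]
wrist_force: [1.9, -0.1, -0.3]
gripper_width: 0.009
gripper_force: 0.0
```

Emit:
drive_tool --pt "0 12 -36 0 0 0 0" --pt "0 0 0 0 0 0 0" --pt "0 0 0 0 0 0 0"

```text
time_s: 14.77
tcp_pos: [0.4799, 0.0817, 0.2636]
ee_rot: [[0.309, -0.951, -0.002], [-0.951, -0.309, -0.0], [-0.0, 0.002, -1.0]]
wrist_force: [0.3, -0.2, 0.9]
gripper_width: 0.004
gripper_force: 0.0
```

```bash
python3 - <<'E'
from h import *
s=sense();print(s["tcp_pos"],s["wrist_force"])
p=capture("scene");cv2.imwrite("pics/s4.png",cv2.resize(p["frame"][140:260,230:370,::-1],(700,600),interpolation=cv2.INTER_CUBIC))
P,u,v=pts(p);o=np.array([.449,.2055,.081]);c,q=np.cos(1.895),np.sin(1.895)
L=(P-o)@np.array([[c,-q,0],[q,c,0],[0,0,1]])*1e3
k=(abs(L[:,0]+21)<18)&(abs(L[:,1])<46)&(L[:,2]>92)&(L[:,2]<110);print(np.median(L[k],0),k.sum(),L[k].min(0),L[k].max(0))
B=P[(L[:,2]>12)&(L[:,2]<88)&(abs(L[:,0])<80)&(abs(L[:,1])<90)]
print(fit(B,[.449,.2055,1.895,0,.0,.001],(3,4)))
E
```

```text
[0.47992017 0.08165678 0.26356073] [ 0.29843749 -0.19138506  0.88517376]
[-19.81989887  39.5404309   96.69010481] 36 [-30.73223518  32.27724647  92.01029812] [-9.99956857 45.86500046 99.44377334]
(array([4.49000000e-01, 2.05500000e-01, 1.89500000e+00, 1.23569629e-02,
       6.99667573e-03, 1.00000000e-03]), np.float64(0.0011182504431033152))
```

View pics/s4.png

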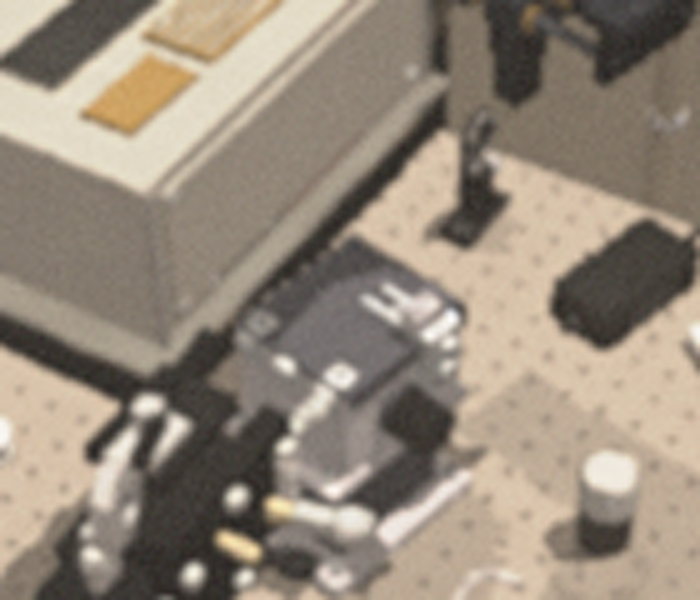

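The picture shows the block moved across against the keeper at (430,310); its measured centre went from about y 21 to 39, which is the full travel. The lid is flat and the can has not moved. Handing in.

```bash
python3 -c "
from station import *
print(finish_job())"
```

```text
the job is handed in; nothing more can be done
None
```

The job is handed in with the housing closed in the order asked: the carriage was pushed to its hard stop, the lid swung fully shut, and the latch thrown its full 18 mm or so into the keeper; the last camera view shows the lid flat and the bolt across, though the carriage is hidden under the lid there.

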